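# Fold up the soldering screen and latch it

## Task

Pack away the three-leaf metal draught screen: fold the end leaf (red knob) flat onto the middle leaf, then fold the middle leaf (yellow knob) flat onto the leaf next to the post, then swing the folded pack by the blue knob fully home against its rest on the foot, and turn the latch (black knob) all the way so that its finger lies across the pack. Do it in that order, let go, and leave the other things on the bench where they are.

Things in the scene. Friction and masses are not known exactly. Their poses are not given: they have to be found in the camera images.
- hinge1 (a point): Axis of the vertical hinge of leaf 1 on the fixed post of the dark steel foot (225 x 100 x 7 mm, fixed), at z = 84 mm. Axes are the foot's: -x along the foot from post to latch; +y the side of the rest, an upright plate 60 x 8 mm, 66 mm high, 85 mm from the post. Leaves: upright grey sheets in aluminium rims, 8 mm thick, z = 12 to 84 mm.
- leaf1 (a joint): Angle of leaf 1 (120 mm long, next to the post) about hinge1, rad; 0: leaf 1 points along the foot's -y; grows clockwise seen from above; stop at 1.571: leaf 1 points along the foot's -x, home by its rest. Stiff friction hinge, 0.7 N m, stays where left.
- leaf2 (a joint): Angle of leaf 2 (112 mm long, middle) about hinge2, rad; 0: in line with leaf 1; grows clockwise seen from above, towards the side on which it folds; stop at 3.14: folded flat, parallel to leaf 1 with a 12 mm gap that leaf 3 must already occupy. Friction hinge, 0.25 N m, stays where left.
- leaf3 (a joint): Angle of leaf 3 (96 mm long, the free end) about hinge3, rad; 0: in line with leaf 2; grows clockwise seen from above; stop at 3.14: folded flat against leaf 2 (2 mm gap). Friction hinge, 0.08 N m, stays where left. It cannot pass through leaf 1.
- latch (a joint): Angle of the turn latch about latch_pivot, rad; near 0 open: finger points along the foot's -y and the knob arm along +y; grows anticlockwise seen from above; stop at 1.571 closed: finger lies along the outer face of leaf 1 and holds it. Light friction, 0.04 N m. The finger cannot pass through leaf 1.
- hinge2 (a point): Vertical hinge axis between leaf 1 and leaf 2, at z = 84 mm; 134 mm along leaf 1 from hinge1 and 10 mm to its folding side; moves with leaf 1.
- hinge3 (a point): Vertical hinge axis between leaf 2 and leaf 3, at z = 84 mm; moves with leaf 2.
- knob1 (a point): Blue knob of leaf 1, 65 mm from hinge1: vertical cylinder 12 mm across standing 42 mm above the leaf's upper edge (from z = 84 to z = 126 mm); the point is its centre, z = 105 mm. With the screen folded the red and the yellow knob stand 35 mm from it along the leaf, one on either side, so grip it with the fingers on the two faces' sides.
- knob2 (a point): Yellow knob of leaf 2, 104 mm from hinge2: vertical cylinder 12 mm across standing 42 mm above the leaf's upper edge (from z = 84 to z = 126 mm); the point is its centre, z = 105 mm. 
- knob3 (a point): Red knob of leaf 3, 88 mm from hinge3: vertical cylinder 12 mm across standing 42 mm above the leaf's upper edge (from z = 84 to z = 126 mm); the point is its centre, z = 105 mm. 
- latch_knob (a point): Black knob of the latch, 43 mm from the latch's pivot: vertical cylinder 12 mm across from z = 61 to z = 126 mm; the point is at z = 105 mm. The latch is a steel bar 110 x 12 x 10 mm at z = 56 to 66 mm.
- latch_pivot (a point): Vertical pivot axis of the latch, fixed on the foot 168 mm from hinge1 along the foot's -x; the point is at z = 84 mm.
- round_pliers: Bystander: red-handled round-nose pliers, 142 x 52 x 13 mm, loose; origin under its centre.
- bench_brush: Bystander: wooden bench brush, 186 x 40 x 18 mm, loose; origin under its centre.
- steel_block: Bystander: polished steel bench block, 64 x 64 x 20 mm, loose; origin under its centre.
- copper_coil: Bystander: flat coil of copper wire, 67 mm across, 8 mm high, loose; origin under its centre.

How it is judged (in metres and radians):
On the way, in this order (a step that is already met when the one before it is completed fails the run):
1. the end leaf (red knob) is folded flat onto the middle leaf (value of joint leaf3 above 2.97 rad), for 0.1 s.
2. the middle leaf (yellow knob) is folded flat onto leaf 1, with the end leaf still between them (value of joint each of leaf2, leaf3 above 2.97 rad), for 0.1 s.
3. the folded pack is swung home to its rest (all of step 2 and value of joint leaf1 above 1.47 rad), for 0.1 s.
4. the latch is turned fully across the pack (value of joint latch above 1.4 rad), for 0.1 s.
At the end, for the whole second after the job is handed in: Leaf 3 and leaf 2 are each folded to within 10 degrees of flat (joints above 2.97 rad), leaf 1 is swung to within 6 degrees of home (above 1.47 rad), the latch is turned to within 10 degrees of its closed stop (above 1.4 rad), and all four are at rest (all of step 3 and value of joint latch above 1.4 rad and velocity of joint leaf1 between -0.05 and 0.05 rad/s and velocity of joint leaf2 between -0.05 and 0.05 rad/s and velocity of joint leaf3 between -0.05 and 0.05 rad/s and velocity of joint latch between -0.05 and 0.05 rad/s); the robot touches nothing.
It fails at once if the round-nose pliers are shifted by more than 25 mm (distance of round_pliers from where it was at the start of the episode above 0.025 m).
It fails at once if the bench brush is shifted by more than 25 mm (distance of bench_brush from where it was at the start of the episode above 0.025 m).
It fails at once if the steel block is shifted by more than 25 mm (distance of steel_block from where it was at the start of the episode above 0.025 m).
It fails at once if the copper coil is shifted by more than 25 mm (distance of copper_coil from where it was at the start of the episode above 0.025 m).
It also fails if it takes over 72 s, if anything falls off the work surface, if the arm or the gripper's body presses on something with over 40 N, if the wrist force passes 120 N, or if a joint passes its speed limit or range.

## Robot

A 6-joint arm with a two-finger parallel gripper is mounted at the origin on a cart in front of the work surface, level with it; the furniture and walls round the work are solid. World frame = base frame: x ahead of the robot, y to its left, z up, the work surface at z = 0. Lengths are in m, angles in degrees, forces in N, time in s.
With the tool pointing down it reaches from about 0.375 to 0.9 m from the base axis. Payload 3.1 kg.
Tool frame: the origin (TCP) lies on the front face of the gripper's body, between the roots of the fingers; the fingertips stand 70 mm ahead of it and the grasp point (between the pads) lies 51 mm ahead of it (bot.tip_extent is the distance from the TCP to the fingertips, in m); z points along the fingers, x is the direction in which the jaws open and shut, and the axes are right-handed (so a half turn about z gives the same grasp; the last joint's range is limited). The gripper opens to 87 mm and grips with 3 to 60 N. Pads are 19 mm wide; open, the fingers measure 117 mm over their backs; the gripper's body (75 mm by 190 mm) begins 51 mm behind the grasp point.
Start: joints at [66.32, 30.224, 82.088, -0, 67.689, -10.227], TCP at [0.145, 0.608, 0.292] pointing down, gripper open.
Joint ranges: [-176.69, 176.69], [-43.24, 126.21], [12.49, 139.97], [-82, 262], [0, 151.66], [-163.58, 163.58]. Speed limits (degrees/s): [159.86, 159.86, 180, 180, 180, 180].

## Interface

Orientations are given as a 3x3 rotation matrix whose columns are the frame's x, y, z axes.
In Python, from rig import bot, viewer, ticket gives the robot as it stands. The module is installed in compiled form; this text tells all that it offers.
- The arm moves only by the tool arm_command, never from a script. Its argument "targets" is a list of rows, each an object with "rot": the turn, a rotation vector about the tool's x, y, z in degrees, a list of three; "offset": the shift along the tool's x, y, z in cm, a list of three; "gripper": the closure, from 0 (fully open) to 1 (shut). A call has 1 to 8 rows; each row is the pose to reach, as a shift and turn from the pose commanded when the call began, along the tool's axes at that moment; what a row does not reach only later rows make up. A row lasts 1/10 s, in which the tool goes at most 50 mm and 8.59 degrees, less where a joint would pass 70% of its speed; a pose out of reach is approached as far as the arm can. A call with a gripper value outside its range is refused whole. The fingers move at their own pace and stop on an object; the grip force is fixed at half the most. Time passes only in rows, so rows that repeat a pose let the fingers close. It gives the time, the measured TCP pose, the force and the opening at its end, in the units of the state.
- bot.read_state(): the state, without advancing time (a new reading comes with each control period).
- viewer.capture(name): name is "scene" or "top" or "wrist"; returns a dict with "frame" (480x640x3 uint8, red, green, blue), "fx", "fy", "cx", "cy" (pixels), "D" ([k1, k2, p1, p2, k3] as OpenCV has them; the pictures are not rectified), "view" (4x4, takes a point from world to camera coordinates). Camera axes: x right, y down, z forward; pixel columns grow to the right and rows downward; lengths in m; the calibration is good to about 2 mm. A picture is of the moment at which its call begins. There is no depth.
- ticket.hand_in(): hands the job in, once; it reports no verdict.
The state is a dict: "time_s": time; "joint_positions": joint angles; "qvel": joint speeds; "tau": joint torques, N m; "position": TCP position; "tcp_rot": TCP orientation; "force": force on the tool from outside, world axes, zero at the start; "moment": the same for the moment, N m; "opening": opening from 0.0 (shut) to 1.0 (fully open).
Only numpy, scipy, OpenCV 4.12 (cv2) and the standard library are available. Lean on these libraries where they do the work, as an engineer would, in place of code of your own. Each camera call takes 0.05 s, during which the arm holds its last target. There are 200 camera calls.

## Working session

There is one attempt and no reset: what is moved stays moved. The work goes in short steps, Python scripts to look and compute and a tool call to move; the robot and the scene stay as the last step left them, time stands still between calls to the robot, and variables do not carry over. Pictures are saved under pics/ and viewed, about 8 in all and at most 12, crops included, and the job is handed in when it is done.

Besides the shell and the picture viewer there is one more tool, called after "Call:" as name(argument=value, ...), one argument or row to a line, values as JSON. arm_command: Moves the arm, as the interface text tells. Its arguments: {"type":"object","properties":{"targets":{"type":"array"}},"required":["targets"]}

```bash
mkdir -p pics
python3 - <<'E'
from rig import bot, viewer
import cv2, numpy as np
s=bot.read_state(); print(s)
for n in("scene","top"):
    c=viewer.capture(n); cv2.imwrite(f"pics/{n}0.png",c["frame"][:,:,::-1]); print(n,c["fx"],c["fy"],c["cx"],c["cy"],c["D"],c["view"].tolist() if hasattr(c["view"],"tolist") else c["view"])
E
```

```text
{'time_s': 0.0, 'joint_positions': array([ 6.63198466e+01,  3.02787566e+01,  8.21586814e+01,  4.23092592e-04,
        6.76898891e+01, -1.02250535e+01]), 'qvel': array([ 0.04286891, -0.0051414 ,  0.01190832,  0.1387556 , -0.08394688,
        0.01821987]), 'tau': array([-2.43193521e-03, -4.40031731e+01, -1.76592475e+01,  6.32846332e-02,
        5.81239408e-02, -2.10115841e-04]), 'position': array([0.14512567, 0.60729428, 0.29126099]), 'tcp_rot': array([[ 2.32685043e-01,  9.72551728e-01, -8.98790513e-04],
       [ 9.72549687e-01, -2.32686433e-01, -2.03242084e-03],
       [-2.18577075e-03, -4.01204503e-04, -9.99997531e-01]]), 'force': array([-0.03729033, -0.23696788, -0.28569497]), 'moment': array([-0.05128573, -0.01385051, -0.00226893]), 'opening': 1.000653341154079}
scene 488.33620690833527 488.33620690833527 322.75962518338775 232.028119492173 [-0.01766561  0.          0.          0.          0.        ] [[0.6836855930496993, -0.7296365751526549, 0.014299582364008266, -0.23235154028847702], [-0.413824555119905, -0.4037534201411431, -0.8159242693437563, 0.38636394876063035], [0.6011016947539688, 0.5519181496597424, -0.5779819276068004, 0.7299921634588398], [0.0, 0.0, 0.0, 1.0]]
top 435.0423879319904 435.0423879319904 321.1411297520722 243.2443044840215 [-0.06405192  0.          0.          0.          0.        ] [[-0.020601725145630825, -0.9997744984054772, 0.005149879522901838, 0.1768507028146592], [-0.9732792784243417, 0.018876952716348993, -0.22884734397833303, 0.5646911657644227], [0.22869852450511485, -0.00972692110697144, -0.9734487001865902, 1.1153722121715157], [0.0, 0.0, 0.0, 1.0]]
```

View pics/top0.png

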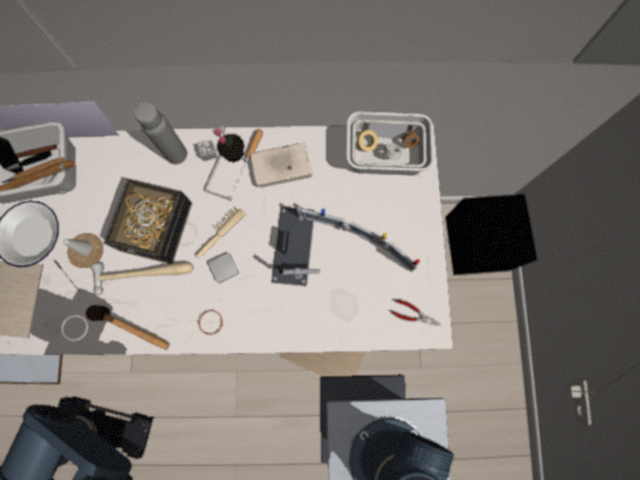

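View pics/scene0.png

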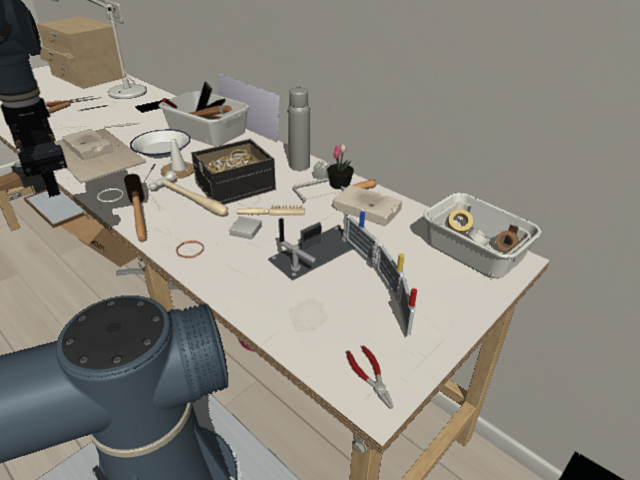

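```bash
cat > h.py <<'E'
from rig import bot, viewer
import cv2, numpy as np
def cam(n):
    c=viewer.capture(n); c["K"]=np.array([[c["fx"],0,c["cx"]],[0,c["fy"],c["cy"]],[0,0,1.]]); c["V"]=np.array(c["view"]); c["D"]=np.array(c["D"],float); return c
def ray(c,p):
    u=cv2.undistortPoints(np.array([[p]],float),c["K"],c["D"])[0,0]
    R=c["V"][:3,:3]; t=c["V"][:3,3]
    return -R.T@t, R.T@np.array([u[0],u[1],1.])
def onz(c,p,z):
    o,d=ray(c,p); return o+d*(z-o[2])/d[2]
def tri(ca,pa,cb,pb):
    o1,d1=ray(ca,pa);o2,d2=ray(cb,pb)
    A=np.c_[d1,-d2]; s=np.linalg.lstsq(A,o2-o1,rcond=None)[0]
    a=o1+s[0]*d1;b=o2+s[1]*d2; return (a+b)/2,np.linalg.norm(a-b)
def proj(c,P):
    return cv2.projectPoints(np.array([P],float),cv2.Rodrigues(c["V"][:3,:3])[0],c["V"][:3,3],c["K"],c["D"])[0][0,0]
def blobs(c,col,roi):
    h=cv2.cvtColor(c["frame"],cv2.COLOR_RGB2HSV).astype(int); H,S,V=h[...,0],h[...,1],h[...,2]
    m={'red':((H<8)|(H>172))&(S>140)&(V>70),'yel':(H>18)&(H<35)&(S>130)&(V>80),'blu':(H>100)&(H<130)&(S>120)&(V>50),'blk':(V<45)}[col]
    x0,y0,x1,y1=roi; mm=np.zeros(m.shape,np.uint8); mm[y0:y1,x0:x1]=m[y0:y1,x0:x1]
    n,l,st,ce=cv2.connectedComponentsWithStats(mm)
    return [(ce[i].round(1).tolist(),st[i].tolist()) for i in range(1,n) if st[i,4]>5]
E
python3 - <<'E'
from h import *
T=cam("top");S=cam("scene")
for k in('red','yel','blu'):
    print(k,blobs(T,k,(280,190,440,285)),blobs(S,k,(330,200,440,330)))
a=cv2.resize(T["frame"][190:300,240:440],None,fx=4,fy=4,interpolation=cv2.INTER_CUBIC)
cv2.imwrite("pics/c1.png",a[:,:,::-1])
b=cv2.resize(S["frame"][195:345,260:430],None,fx=4,fy=4,interpolation=cv2.INTER_CUBIC)
cv2.imwrite("pics/c2.png",b[:,:,::-1])
E
```

```text
red [([416.4, 261.5], [415, 260, 4, 4, 8])] [([412.5, 297.4], [409, 289, 8, 18, 89])]
yel [([383.6, 236.0], [382, 234, 4, 5, 13])] [([400.1, 262.1], [397, 254, 7, 17, 80])]
blu [([322.5, 212.3], [322, 210, 2, 6, 11])] [([361.8, 219.0], [360, 212, 5, 15, 60])]
```

View pics/c1.png

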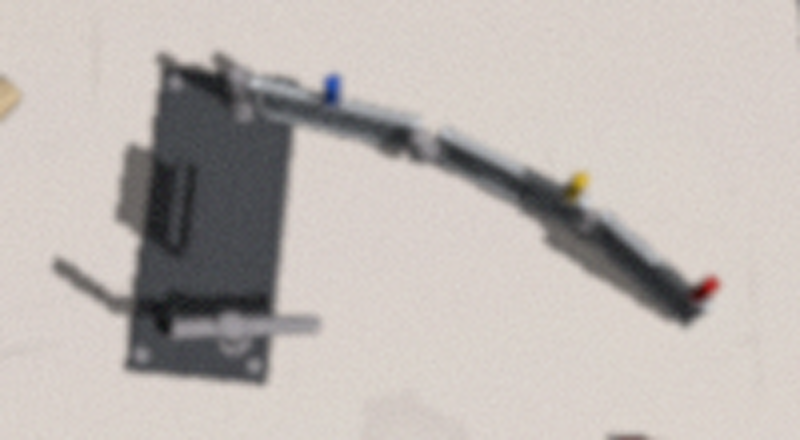

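View pics/c2.png

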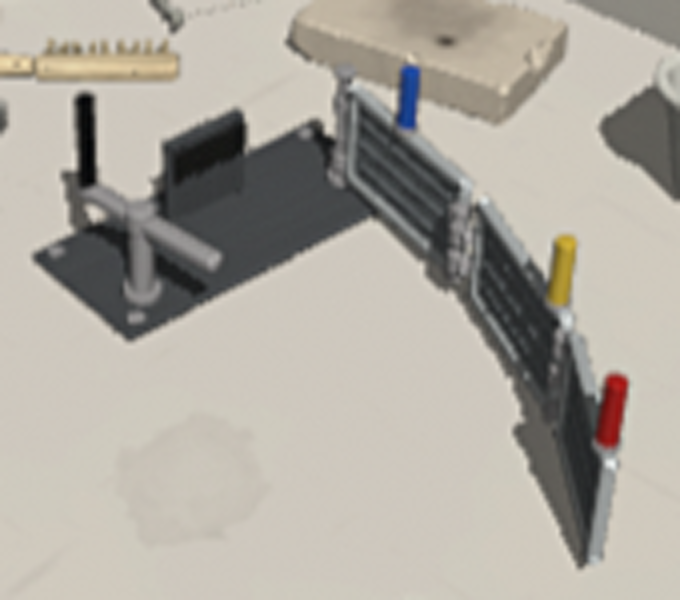

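Run:
```python
from h import *
T=cam("top");S=cam("scene")
P={}
for k,a,b in(('red',(416.4,261.5),(412.5,297.4)),('yel',(383.6,236),(400.1,262.1)),('blu',(322.5,212.3),(361.8,219.)),('blk',(281.2,270),(281.5,230)),('h1?',(295.5,205.5),(346.3,213)),('piv',(298.8,271),(295.8,246))):
    print(k,tri(T,a,S,b),'S@105',onz(S,b,.105),'T@105',onz(T,a,.105))
f=lambda x,y:(x/4+240,y/4+190)
C=[onz(T,f(*p),.007) for p in((160,62),(128,368),(266,382))]; print(np.round(C,4))
g=lambda x,y:(x/4+260,y/4+195)
C=[onz(S,g(*p),.007) for p in((316,122),(36,257),(130,340))]; print(np.round(C,4))
print(bot.read_state()["time_s"])
```

```text
red (array([ 0.50397609, -0.07995861,  0.10548106]), np.float64(0.0028225407961814442)) S@105 [ 0.50311585 -0.0789416   0.105     ] T@105 [ 0.50507868 -0.0811391   0.105     ]
yel (array([0.57492026, 0.00121836, 0.10473748]), np.float64(0.0007616470350902092)) S@105 [0.57426383 0.00123955 0.105     ] T@105 [0.57513555 0.00098036 0.105     ]
blu (array([0.64312851, 0.16065138, 0.10530463]), np.float64(0.0002751278475577023)) S@105 [0.64336033 0.1609926  0.105     ] T@105 [0.64332952 0.16055345 0.105     ]
blk (array([0.49067027, 0.27174887, 0.09603574]), np.float64(0.001609482092321824)) S@105 [0.48149083 0.2625944  0.105     ] T@105 [0.48976363 0.27050311 0.105     ]
h1? (array([0.67387948, 0.23383988, 0.0743418 ]), np.float64(0.0001119514646298796)) S@105 [0.63739116 0.20388722 0.105     ] T@105 [0.66373019 0.23234672 0.105     ]
piv (array([0.49133333, 0.22669209, 0.07337209]), np.float64(0.0007843950744846182)) S@105 [0.46202312 0.19639815 0.105     ] T@105 [0.4862787  0.22507725 0.105     ]
[[0.6969 0.2824 0.007 ]
 [0.4732 0.3045 0.007 ]
 [0.4615 0.2082 0.007 ]]
[[0.6947 0.2736 0.007 ]
 [0.4699 0.2991 0.007 ]
 [0.4565 0.204  0.007 ]]
0.3
```

```bash
cat > model.py <<'E'
import numpy as np
from scipy.optimize import least_squares
def ax(a): return np.array([np.cos(a),np.sin(a)]),np.array([np.sin(a),-np.cos(a)])
def fk(hx,hy,yaw,q1,q2,q3):
    h1=np.array([hx,hy]);d1,f1=ax(yaw-np.pi/2-q1);d2,f2=ax(yaw-np.pi/2-q1-q2);d3,f3=ax(yaw-np.pi/2-q1-q2-q3)
    h2=h1+.134*d1+.01*f1; h3=h2+.122*d2-.005*f2
    return dict(h1=h1,h2=h2,h3=h3,k1=h1+.065*d1,k2=h2+.104*d2-.01*f2,k3=h3+.088*d3-.005*f3)
E
python3 - <<'E'
from model import *
m=dict(k1=(.6432,.1607),k2=(.5748,.0012),k3=(.504,-.0800)); piv=np.array((.490,.2265))
def res(p):
    f=fk(*p[:6]);ex,ey=np.array([np.cos(p[2]),np.sin(p[2])]),np.array([-np.sin(p[2]),np.cos(p[2])])
    return np.r_[[(f[k]-m[k])/.0015 for k in m][0],(f['k2']-m['k2'])/.0015,(f['k3']-m['k3'])/.0015,(f['h1']-.168*ex+p[6]*ey-piv)/.004,(p[2]+np.radians(6.3))/np.radians(.7),(p[6]+.012)/.004]
r=least_squares(res,[.658,.22,-.11,.1,.1,.1,-.012]);print(r.x,np.degrees(r.x[2:6]),r.fun.round(2));print({k:v.round(4) for k,v in fk(*r.x[:6]).items()})
E
```

```text
[ 0.65888983  0.22379983 -0.10731412  0.13570564  0.27145619  0.24594089
 -0.01370243] [-6.1486461   7.77536067 15.55329409 14.09137473] [ 0.03  0.01 -0.22 -0.34  0.15  0.18  0.1   0.42  0.22 -0.43]
{'h1': array([0.6589, 0.2238]), 'h2': array([0.6169, 0.0961]), 'h3': array([ 0.5613, -0.0125]), 'k1': array([0.6432, 0.1607]), 'k2': array([0.5745, 0.0007]), 'k3': array([ 0.5042, -0.0797])}
```

```bash
cat > plan.py <<'E'
from rig import bot
import numpy as np
def rows(tgts,lim=8):
    s=bot.read_state();p=s["position"];x=s["tcp_rot"][:,0];psi=np.degrees(np.arctan2(x[1],x[0]))
    c,si=np.cos(np.radians(psi)),np.sin(np.radians(psi))
    print("t",s["time_s"],"p",p.round(4),"psi",round(psi,1),"F",s["force"].round(1),"open",round(s["opening"],2),"q6",round(s["joint_positions"][5],1))
    for t in tgts:
        d=np.array(t[:3])-p
        o=[d[0]*c+d[1]*si,d[0]*si-d[1]*c,-d[2]]
        print("off",np.round(np.array(o)*100,1).tolist(),"rotz",round(-(t[3]-psi)))
def arc(h,k,phis,psi0,z=.163):
    "clockwise arc of k about h by phis (deg)"
    h=np.array(h);r=np.array(k)-h;out=[]
    for f in phis:
        a=np.radians(-f);q=h+[r[0]*np.cos(a)-r[1]*np.sin(a),r[0]*np.sin(a)+r[1]*np.cos(a)]
        out.append((*q,z,psi0-f))
    return out
E
python3 -c "
from plan import *
rows([(.504,-.08,.26,136.4),(.504,-.08,.163,136.4)])"
```

```text
t 0.3 p [0.1453 0.6077 0.2919] psi 76.5 F [-0.5 -0.2  0.4] open 1.0 q6 -10.2
off [-58.5, 50.9, 3.2] rotz -60
off [-58.5, 50.9, 12.9] rotz -60
```

Call:
arm_command(
  targets=[
    {"rot":[0,0,-60],"offset":[-58.5,50.9,2],"gripper":0.5},
    {"rot":[0,0,-60],"offset":[-58.5,50.9,2],"gripper":0.5},
    {"rot":[0,0,-60],"offset":[-58.5,50.9,2],"gripper":0.5},
    {"rot":[0,0,-60],"offset":[-58.5,50.9,2],"gripper":0.5},
    {"rot":[0,0,-60],"offset":[-58.5,50.9,2],"gripper":0.5},
    {"rot":[0,0,-60],"offset":[-58.5,50.9,2],"gripper":0.5},
    {"rot":[0,0,-60],"offset":[-58.5,50.9,2],"gripper":0.5},
    {"rot":[0,0,-60],"offset":[-58.5,50.9,2],"gripper":0.5},
  ],
)

```text
time_s: 1.1
position: [0.3183, 0.2796, 0.2831]
tcp_rot: [[-0.73, 0.684, 0.001], [0.684, 0.73, 0.001], [-0.0, 0.001, -1.0]]
force: [1.5, -0.5, 0.8]
opening: 0.504
```

```bash
python3 -c "
from plan import *
rows([(.504,-.08,.25,136.4),(.504,-.08,.163,136.4)])"
```

```text
t 1.1 p [0.3183 0.2796 0.2831] psi 136.9 F [ 1.5 -0.5  0.8] open 0.5 q6 -110.8
off [-38.1, -13.5, 3.3] rotz 0
off [-38.1, -13.5, 12.0] rotz 0
```

Call:
arm_command(
  targets=[
    {"rot":[0,0,0],"offset":[-38,-13.5,3],"gripper":0.5},
    {"rot":[0,0,0],"offset":[-38,-13.5,3],"gripper":0.5},
    {"rot":[0,0,0],"offset":[-38,-13.5,3],"gripper":0.5},
    {"rot":[0,0,0],"offset":[-38,-13.5,3],"gripper":0.5},
    {"rot":[0,0,0],"offset":[-38,-13.5,3],"gripper":0.5},
    {"rot":[0,0,0],"offset":[-38,-13.5,3],"gripper":0.5},
    {"rot":[0,0,0],"offset":[-38,-13.5,3],"gripper":0.5},
    {"rot":[0,0,0],"offset":[-38,-13.5,3],"gripper":0.5},
  ],
)

```text
time_s: 1.9
position: [0.4994, -0.077, 0.2531]
tcp_rot: [[-0.725, 0.688, 0.0], [0.688, 0.725, 0.0], [-0.0, 0.0, -1.0]]
force: [1.1, -0.4, -0.4]
opening: 0.5
```

```bash
python3 -c "
from plan import *
rows([(.504,-.08,.163,136.4)])"
```

```text
t 1.9 p [ 0.4994 -0.077   0.2531] psi 136.5 F [ 1.1 -0.4 -0.4] open 0.5 q6 -158.0
off [-0.5, 0.1, 9.0] rotz 0
```

Call:
arm_command(
  targets=[
    {"rot":[0,0,0],"offset":[-0.4,0.1,4],"gripper":0.5},
    {"rot":[0,0,0],"offset":[-0.4,0.1,8],"gripper":0.5},
    {"rot":[0,0,0],"offset":[-0.4,0.1,9],"gripper":0.5},
    {"rot":[0,0,0],"offset":[-0.4,0.1,9],"gripper":0.8},
    {"rot":[0,0,0],"offset":[-0.4,0.1,9],"gripper":0.8},
    {"rot":[0,0,0],"offset":[-0.4,0.1,9],"gripper":0.8},
  ],
)

```text
time_s: 2.5
position: [0.5033, -0.0767, 0.1649]
tcp_rot: [[-0.727, 0.687, 0.004], [0.687, 0.727, -0.001], [-0.004, 0.001, -1.0]]
force: [-0.1, -0.1, 1.2]
opening: 0.311
```

Run:
```python
from plan import *
rows(arc((.5613,-.0125),(.504,-.08),[5,11,18,25,32,39,46,53],136.4))
from h import *
c=cam("wrist");cv2.imwrite("pics/w1.png",c["frame"][:,:,::-1])
```

```text
t 2.5 p [ 0.5033 -0.0767  0.1649] psi 136.6 F [-0.1 -0.1  1.2] open 0.31 q6 -157.9
off [0.5, -0.2, 0.2] rotz 5
off [1.4, -0.1, 0.2] rotz 11
off [2.5, 0.1, 0.2] rotz 18
off [3.5, 0.4, 0.2] rotz 25
off [4.5, 0.9, 0.2] rotz 32
off [5.4, 1.5, 0.2] rotz 39
off [6.2, 2.2, 0.2] rotz 46
off [7.0, 2.9, 0.2] rotz 53
```

View pics/w1.png

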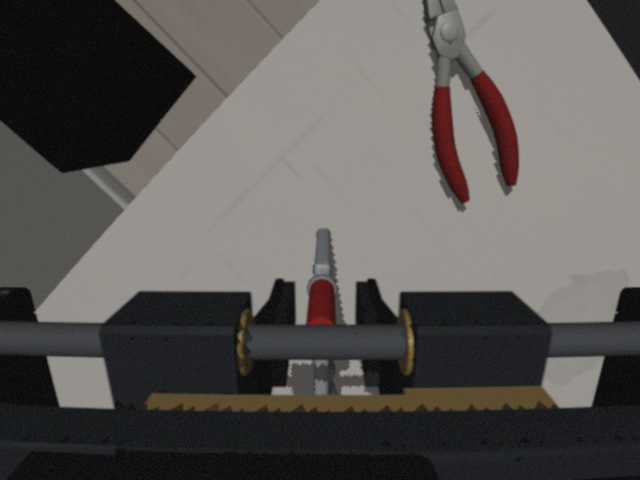

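The red knob (320,300) stands centred between the fingers. Next comes the fold arc.

Call:
arm_command(
  targets=[
    {"rot":[0,0,5],"offset":[0.5,-0.2,0.2],"gripper":0.8},
    {"rot":[0,0,11],"offset":[1.4,-0.1,0.2],"gripper":0.8},
    {"rot":[0,0,18],"offset":[2.5,0.1,0.2],"gripper":0.8},
    {"rot":[0,0,25],"offset":[3.5,0.4,0.2],"gripper":0.8},
    {"rot":[0,0,32],"offset":[4.5,0.9,0.2],"gripper":0.8},
    {"rot":[0,0,39],"offset":[5.4,1.5,0.2],"gripper":0.8},
    {"rot":[0,0,46],"offset":[6.2,2.2,0.2],"gripper":0.8},
    {"rot":[0,0,53],"offset":[7.0,2.9,0.2],"gripper":0.8},
  ],
)

```text
time_s: 3.35
position: [0.4724, -0.0074, 0.1627]
tcp_rot: [[0.117, 0.993, 0.004], [0.993, -0.117, -0.001], [-0.001, 0.004, -1.0]]
force: [0.4, -0.3, 0.3]
opening: 0.201
```

```bash
python3 -c "
from plan import *
rows(arc((.5613,-.0125),(.504,-.08),range(60,110,7),136.4))"
```

```text
t 3.35 p [ 0.4724 -0.0074  0.1627] psi 83.3 F [ 0.4 -0.3  0.3] open 0.2 q6 -97.7
off [1.1, 0.1, -0.0] rotz 7
off [2.2, 0.2, -0.0] rotz 14
off [3.2, 0.4, -0.0] rotz 21
off [4.2, 0.8, -0.0] rotz 28
off [5.2, 1.3, -0.0] rotz 35
off [6.1, 2.0, -0.0] rotz 42
off [6.9, 2.7, -0.0] rotz 49
off [7.6, 3.5, -0.0] rotz 56
```

Call:
arm_command(
  targets=[
    {"rot":[0,0,7],"offset":[1.1,0.1,0],"gripper":0.8},
    {"rot":[0,0,14],"offset":[2.2,0.2,0],"gripper":0.8},
    {"rot":[0,0,21],"offset":[3.2,0.4,0],"gripper":0.8},
    {"rot":[0,0,28],"offset":[4.2,0.8,0],"gripper":0.8},
    {"rot":[0,0,35],"offset":[5.2,1.3,0],"gripper":0.8},
    {"rot":[0,0,42],"offset":[6.1,2.0,0],"gripper":0.8},
    {"rot":[0,0,49],"offset":[6.9,2.7,0],"gripper":0.8},
    {"rot":[0,0,56],"offset":[7.6,3.5,0],"gripper":0.8},
  ],
)

```text
time_s: 4.15
position: [0.5151, 0.0646, 0.1626]
tcp_rot: [[0.888, 0.459, 0.002], [0.459, -0.888, -0.001], [0.001, 0.001, -1.0]]
force: [-1.0, -0.9, 0.0]
opening: 0.2
```

```bash
python3 -c "
from plan import *
rows(arc((.5613,-.0125),(.504,-.08),[116,123,130,137,144,151,158,165],136.4))"
```

```text
t 4.15 p [0.5151 0.0646 0.1626] psi 27.3 F [-1.  -0.9  0. ] open 0.2 q6 -32.5
off [1.1, 0.1, -0.0] rotz 7
off [2.2, 0.3, -0.0] rotz 14
off [3.3, 0.5, -0.0] rotz 21
off [4.3, 0.9, -0.0] rotz 28
off [5.2, 1.4, -0.0] rotz 35
off [6.1, 2.1, -0.0] rotz 42
off [6.9, 2.8, -0.0] rotz 49
off [7.6, 3.6, -0.0] rotz 56
```

Call:
arm_command(
  targets=[
    {"rot":[0,0,7],"offset":[1.1,0.1,0],"gripper":0.8},
    {"rot":[0,0,14],"offset":[2.2,0.3,0],"gripper":0.8},
    {"rot":[0,0,21],"offset":[3.3,0.5,0],"gripper":0.8},
    {"rot":[0,0,28],"offset":[4.3,0.9,0],"gripper":0.8},
    {"rot":[0,0,35],"offset":[5.2,1.4,0],"gripper":0.8},
    {"rot":[0,0,42],"offset":[6.1,2.1,0],"gripper":0.8},
    {"rot":[0,0,49],"offset":[6.9,2.8,0],"gripper":0.8},
    {"rot":[0,0,56],"offset":[7.6,3.6,0],"gripper":0.8},
  ],
)

```text
time_s: 4.95
position: [0.599, 0.0679, 0.1626]
tcp_rot: [[0.877, -0.48, 0.001], [-0.48, -0.877, 0.0], [0.001, -0.001, -1.0]]
force: [-0.5, -0.7, -0.7]
opening: 0.2
```

Run:
```python
from plan import *
rows(arc((.5613,-.0125),(.504,-.08),[167],136.4))
from h import *
T=cam("top");S=cam("scene")
for k in('red','yel','blu'):
    print(k,[(b[0],onz(T,b[0],.105).round(4)[:2]) for b in blobs(T,k,(280,190,440,285))],[(b,onz(S,b[0],.105).round(4)[:2]) for b in blobs(S,k,(330,195,440,330))])
```

```text
t 4.95 p [0.599  0.0679 0.1626] psi -28.7 F [-0.5 -0.7 -0.7] open 0.2 q6 24.5
off [0.3, 0.0, -0.0] rotz 2
red [] [(([382.6, 242.9], [380, 236, 6, 16, 63]), array([0.6023, 0.0684]))]
yel [] [(([388.3, 217.0], [372, 213, 36, 9, 88]), array([0.6939, 0.1215])), (([400.1, 262.2], [397, 254, 7, 17, 79]), array([0.574, 0.001]))]
blu [([322.5, 212.3], array([0.6433, 0.1606]))] [(([361.9, 223.8], [360, 220, 4, 7, 19]), array([0.6281, 0.1481]))]
```

Call:
arm_command(
  targets=[
    {"rot":[0,0,1],"offset":[0.4,0,0],"gripper":0.8},
    {"rot":[0,0,1],"offset":[0.4,0,0],"gripper":0.8},
    {"rot":[0,0,1],"offset":[0.2,0,0],"gripper":0.6},
    {"rot":[0,0,1],"offset":[0.0,0,0],"gripper":0.5},
    {"rot":[0,0,1],"offset":[0.0,0,0],"gripper":0.5},
    {"rot":[0,0,1],"offset":[0.0,0,-4],"gripper":0.5},
    {"rot":[0,0,1],"offset":[0.0,0,-7],"gripper":0.5},
    {"rot":[0,0,1],"offset":[0,0,-7],"gripper":0.5},
  ],
)

```text
time_s: 5.85
position: [0.6014, 0.0671, 0.2355]
tcp_rot: [[0.871, -0.491, 0.01], [-0.491, -0.871, -0.001], [0.009, -0.004, -1.0]]
force: [1.1, 1.4, 0.4]
opening: 0.491
```

Run:
```python
from plan import *
rows([(.5745,.0007,.233,142)])
from h import *
S=cam("scene")
for k in('red','yel','blu'):
    print(k,[(b,onz(S,b[0],.105).round(4)[:2]) for b in blobs(S,k,(330,195,440,330))])
```

```text
t 5.85 p [0.6014 0.0671 0.2355] psi -29.4 F [1.1 1.4 0.4] open 0.49 q6 25.2
off [0.9, 7.1, 0.3] rotz -171
red [(([382.1, 243.5], [380, 236, 5, 16, 65]), array([0.5998, 0.0678]))]
yel [(([400.3, 262.1], [397, 254, 7, 17, 80]), array([0.5746, 0.0009]))]
blu [(([361.7, 219.4], [360, 212, 5, 15, 56]), array([0.6419, 0.1601]))]
```

Call:
arm_command(
  targets=[
    {"rot":[0,0,-68],"offset":[0.9,7.1,0],"gripper":0.5},
    {"rot":[0,0,-68],"offset":[0.9,7.1,0],"gripper":0.5},
    {"rot":[0,0,-68],"offset":[0.9,7.1,0],"gripper":0.5},
    {"rot":[0,0,-68],"offset":[0.9,7.1,0],"gripper":0.5},
    {"rot":[0,0,-68],"offset":[0.9,7.1,0],"gripper":0.5},
    {"rot":[0,0,-68],"offset":[0.9,7.1,0],"gripper":0.5},
    {"rot":[0,0,-68],"offset":[0.9,7.1,0],"gripper":0.5},
    {"rot":[0,0,-68],"offset":[0.9,7.1,0],"gripper":0.5},
  ],
)

```text
time_s: 6.7
position: [0.5707, 0.0011, 0.2295]
tcp_rot: [[0.778, 0.628, -0.003], [0.628, -0.778, 0.001], [-0.002, -0.002, -1.0]]
force: [-0.2, -0.1, 0.5]
opening: 0.497
```

Call:
arm_command(
  targets=[
    {"rot":[0,0,-68],"offset":[0,0,0],"gripper":0.5},
    {"rot":[0,0,-68],"offset":[0,0,0],"gripper":0.5},
    {"rot":[0,0,-68],"offset":[0,0,0],"gripper":0.5},
    {"rot":[0,0,-68],"offset":[0,0,0],"gripper":0.5},
    {"rot":[0,0,-68],"offset":[0,0,0],"gripper":0.5},
    {"rot":[0,0,-68],"offset":[0,0,0],"gripper":0.5},
    {"rot":[0,0,-68],"offset":[0,0,0],"gripper":0.5},
    {"rot":[0,0,-68],"offset":[0,0,0],"gripper":0.5},
  ],
)

```text
time_s: 7.5
position: [0.5707, 0.0011, 0.2295]
tcp_rot: [[-0.291, 0.957, -0.003], [0.957, 0.291, 0.001], [0.001, -0.003, -1.0]]
force: [-0.6, 0.5, 0.5]
opening: 0.506
```

```bash
python3 -c "
from plan import *
rows([(.5745,.0007,.233,142),(.5745,.0007,.163,142)])"
```

```text
t 7.5 p [0.5707 0.0011 0.2295] psi 106.9 F [-0.6  0.5  0.5] open 0.51 q6 -118.0
off [-0.1, 0.4, -0.4] rotz -35
off [-0.1, 0.4, 6.6] rotz -35
```

Call:
arm_command(
  targets=[
    {"rot":[0,0,-35],"offset":[-0.1,0.4,0],"gripper":0.5},
    {"rot":[0,0,-35],"offset":[-0.1,0.4,0],"gripper":0.5},
    {"rot":[0,0,-35],"offset":[-0.1,0.4,0],"gripper":0.5},
    {"rot":[0,0,-35],"offset":[-0.1,0.4,0],"gripper":0.5},
    {"rot":[0,0,-35],"offset":[-0.1,0.4,3.5],"gripper":0.5},
    {"rot":[0,0,-35],"offset":[-0.1,0.4,6.6],"gripper":0.5},
    {"rot":[0,0,-35],"offset":[-0.1,0.4,6.6],"gripper":0.8},
    {"rot":[0,0,-35],"offset":[-0.1,0.4,6.6],"gripper":0.8},
  ],
)

```text
time_s: 8.3
position: [0.575, 0.0013, 0.164]
tcp_rot: [[-0.783, 0.622, -0.003], [0.622, 0.783, 0.001], [0.003, -0.002, -1.0]]
force: [0.3, 0.5, 0.3]
opening: 0.395
```

```bash
python3 -c "
from plan import *
a=arc((.6169,.0961),(.5745,.0007),[4,10,17,24,31,38,45,52],150.5)
a=[(*t[:3],min(t[3],142)) for t in a]
rows(a)"
```

```text
t 8.3 p [0.575  0.0013 0.164 ] psi 141.6 F [0.3 0.5 0.3] open 0.4 q6 -152.6
off [0.7, -0.2, 0.1] rotz 0
off [1.8, -0.4, 0.1] rotz 1
off [3.1, -0.4, 0.1] rotz 8
off [4.3, -0.3, 0.1] rotz 15
off [5.6, 0.0, 0.1] rotz 22
off [6.8, 0.5, 0.1] rotz 29
off [7.9, 1.0, 0.1] rotz 36
off [9.0, 1.7, 0.1] rotz 43
```

Call:
arm_command(
  targets=[
    {"rot":[0,0,0],"offset":[0.7,-0.2,0.1],"gripper":0.8},
    {"rot":[0,0,1],"offset":[1.8,-0.4,0.1],"gripper":0.8},
    {"rot":[0,0,8],"offset":[3.1,-0.4,0.1],"gripper":0.8},
    {"rot":[0,0,15],"offset":[4.3,-0.3,0.1],"gripper":0.8},
    {"rot":[0,0,22],"offset":[5.6,0.0,0.1],"gripper":0.8},
    {"rot":[0,0,29],"offset":[6.8,0.5,0.1],"gripper":0.8},
    {"rot":[0,0,36],"offset":[7.9,1.0,0.1],"gripper":0.8},
    {"rot":[0,0,43],"offset":[9.0,1.7,0.1],"gripper":0.8},
  ],
)

```text
time_s: 9.1
position: [0.515, 0.0705, 0.1655]
tcp_rot: [[-0.143, 0.99, 0.001], [0.99, 0.143, -0.001], [-0.001, 0.001, -1.0]]
force: [0.6, -2.5, -0.5]
opening: 0.202
```

```bash
python3 -c "
from plan import *
rows(arc((.6169,.0961),(.5745,.0007),[59,66,73,80,87,94,101,108],150.5))"
```

```text
t 9.1 p [0.515  0.0705 0.1655] psi 98.2 F [ 0.6 -2.5 -0.5] open 0.2 q6 -102.7
off [1.3, 0.0, 0.2] rotz 7
off [2.6, 0.1, 0.2] rotz 14
off [3.8, 0.4, 0.2] rotz 21
off [5.0, 0.8, 0.2] rotz 28
off [6.2, 1.3, 0.2] rotz 35
off [7.2, 2.0, 0.2] rotz 42
off [8.2, 2.8, 0.2] rotz 49
off [9.1, 3.8, 0.2] rotz 56
```

Call:
arm_command(
  targets=[
    {"rot":[0,0,7],"offset":[1.3,0,0.2],"gripper":0.8},
    {"rot":[0,0,14],"offset":[2.6,0.1,0.2],"gripper":0.8},
    {"rot":[0,0,21],"offset":[3.8,0.4,0.2],"gripper":0.8},
    {"rot":[0,0,28],"offset":[5.0,0.8,0.2],"gripper":0.8},
    {"rot":[0,0,35],"offset":[6.2,1.3,0.2],"gripper":0.8},
    {"rot":[0,0,42],"offset":[7.2,2.0,0.2],"gripper":0.8},
    {"rot":[0,0,49],"offset":[8.2,2.8,0.2],"gripper":0.8},
    {"rot":[0,0,56],"offset":[9.1,3.8,0.2],"gripper":0.8},
  ],
)

```text
time_s: 9.9
position: [0.5384, 0.1664, 0.1634]
tcp_rot: [[0.74, 0.673, -0.001], [0.673, -0.74, -0.001], [-0.002, -0.0, -1.0]]
force: [-1.4, -3.0, 0.9]
opening: 0.204
```

```bash
python3 -c "
from plan import *
rows(arc((.6169,.0961),(.5745,.0007),[115,122,129,136,143,150,157,161],150.5))"
```

```text
t 9.9 p [0.5384 0.1664 0.1634] psi 42.3 F [-1.4 -3.   0.9] open 0.2 q6 -36.4
off [1.3, 0.0, 0.0] rotz 7
off [2.6, 0.1, 0.0] rotz 14
off [3.8, 0.4, 0.0] rotz 21
off [5.0, 0.8, 0.0] rotz 28
off [6.2, 1.4, 0.0] rotz 35
off [7.3, 2.1, 0.0] rotz 42
off [8.2, 2.9, 0.0] rotz 49
off [8.7, 3.4, 0.0] rotz 53
```

Call:
arm_command(
  targets=[
    {"rot":[0,0,7],"offset":[1.3,0,0],"gripper":0.8},
    {"rot":[0,0,14],"offset":[2.6,0.1,0],"gripper":0.8},
    {"rot":[0,0,21],"offset":[3.8,0.4,0],"gripper":0.8},
    {"rot":[0,0,28],"offset":[5.0,0.8,0],"gripper":0.8},
    {"rot":[0,0,35],"offset":[6.2,1.4,0],"gripper":0.8},
    {"rot":[0,0,42],"offset":[7.3,2.1,0],"gripper":0.8},
    {"rot":[0,0,49],"offset":[8.2,2.9,0],"gripper":0.8},
    {"rot":[0,0,53],"offset":[8.7,3.4,0],"gripper":0.8},
  ],
)

```text
time_s: 10.7
position: [0.6258, 0.2005, 0.1632]
tcp_rot: [[0.983, -0.185, -0.002], [-0.185, -0.983, 0.0], [-0.002, -0.0, -1.0]]
force: [-2.6, -0.2, 1.9]
opening: 0.198
```

Run:
```python
from plan import *
rows(arc((.6169,.0961),(.5745,.0007),[164.4],150.5))
from h import *
from model import fk
print({k:v.round(4) for k,v in fk(.6589,.2238,-.1073,.1357,3.14,3.14).items()})
S=cam("scene")
for k in('red','yel','blu'):
    print(k,[(b,onz(S,b[0],.105).round(4)[:2]) for b in blobs(S,k,(330,195,440,330))])
```

```text
t 10.7 p [0.6258 0.2005 0.1632] psi -10.7 F [-2.6 -0.2  1.9] open 0.2 q6 18.7
off [0.6, -0.0, 0.0] rotz 3
{'h1': array([0.6589, 0.2238]), 'h2': array([0.617 , 0.0961]), 'h3': array([0.6413, 0.2158]), 'k1': array([0.6433, 0.1607]), 'k2': array([0.6321, 0.1995]), 'k3': array([0.6252, 0.1291])}
red [(([365.7, 228.1], [363, 220, 6, 16, 61]), array([0.6206, 0.1308]))]
yel [(([344.0, 215.9], [343, 209, 3, 15, 38]), array([0.6241, 0.1995]))]
blu [(([361.9, 218.4], [360, 211, 5, 16, 62]), array([0.6455, 0.1624]))]
```

Call:
arm_command(
  targets=[
    {"rot":[0,0,2],"offset":[0.4,0,0],"gripper":0.8},
    {"rot":[0,0,3],"offset":[0.8,0,0],"gripper":0.8},
    {"rot":[0,0,3],"offset":[1.0,0,0],"gripper":0.8},
    {"rot":[0,0,3],"offset":[1.0,0,0],"gripper":0.8},
  ],
)

```text
time_s: 11.15
position: [0.6364, 0.1984, 0.1626]
tcp_rot: [[0.973, -0.232, -0.0], [-0.232, -0.973, 0.0], [-0.0, -0.0, -1.0]]
force: [-1.8, 1.7, 0.9]
opening: 0.2
```

Run:
```python
from plan import *
rows([])
from h import *
S=cam("scene")
for k in('red','yel','blu'):
    print(k,[(b,onz(S,b[0],.105).round(4)[:2]) for b in blobs(S,k,(330,195,440,330))])
cv2.imwrite("pics/c3.png",cv2.resize(S["frame"][170:300,260:430],None,fx=4,fy=4)[:,:,::-1])
```

```text
t 11.15 p [0.6364 0.1984 0.1626] psi -13.4 F [-1.8  1.7  0.9] open 0.2 q6 21.1
red [(([367.0, 227.3], [365, 220, 5, 16, 63]), array([0.6252, 0.1307]))]
yel [(([347.9, 213.7], [346, 207, 4, 15, 38]), array([0.6378, 0.1992]))]
blu [(([361.9, 218.7], [360, 211, 5, 16, 63]), array([0.6445, 0.1616]))]
```

View pics/c3.png

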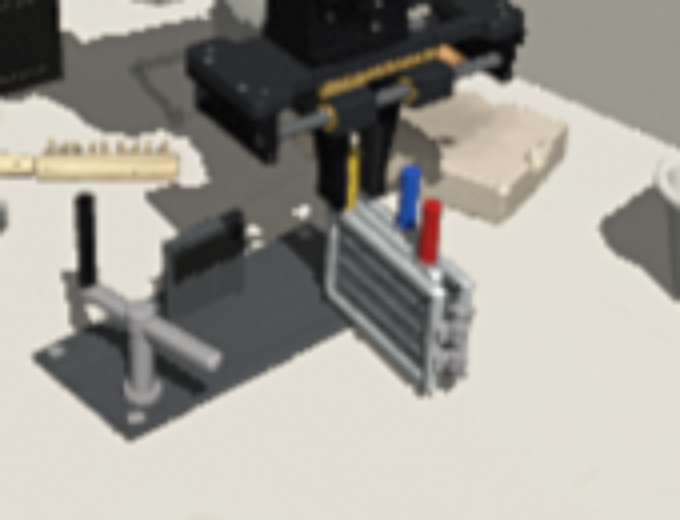

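Call:
arm_command(
  targets=[
    {"rot":[0,0,0],"offset":[-0.4,0,0],"gripper":0.6},
    {"rot":[0,0,0],"offset":[-0.4,0,0],"gripper":0.6},
    {"rot":[0,0,0],"offset":[-0.4,0,-4],"gripper":0.6},
    {"rot":[0,0,0],"offset":[-0.4,0,-7],"gripper":0.6},
    {"rot":[0,0,0],"offset":[1.5,3.8,-7],"gripper":0.6},
    {"rot":[0,0,0],"offset":[1.5,3.8,-7],"gripper":0.6},
    {"rot":[0,0,0],"offset":[1.5,3.8,-7],"gripper":0.6},
  ],
)

```text
time_s: 11.9
position: [0.643, 0.1564, 0.2321]
tcp_rot: [[0.972, -0.235, 0.0], [-0.235, -0.972, -0.0], [0.0, 0.0, -1.0]]
force: [-0.1, -0.2, -0.1]
opening: 0.399
```

Run:
```python
from plan import *
rows([(.6435,.161,.23,-13.9),(.6435,.161,.163,-13.9)])
from h import *
S=cam("scene");T=cam("top")
for k in('red','yel','blu'):
    print(k,[(b,onz(S,b[0],.105).round(4)[:2]) for b in blobs(S,k,(330,195,440,330))],[(b[0],onz(T,b[0],.105).round(4)[:2]) for b in blobs(T,k,(280,190,440,285))])
```

```text
t 11.9 p [0.643  0.1564 0.2321] psi -13.6 F [-0.1 -0.2 -0.1] open 0.4 q6 17.6
off [-0.1, -0.5, 0.2] rotz 0
off [-0.1, -0.5, 6.9] rotz 0
red [(([367.0, 227.3], [365, 220, 5, 16, 63]), array([0.6252, 0.1307]))] []
yel [(([346.4, 213.7], [344, 206, 6, 16, 66]), array([0.6352, 0.2017]))] []
blu [(([361.8, 218.4], [360, 211, 5, 16, 65]), array([0.6453, 0.1626]))] []
```

Call:
arm_command(
  targets=[
    {"rot":[0,0,0],"offset":[0,-0.5,0],"gripper":0.6},
    {"rot":[0,0,0],"offset":[0,-0.5,4],"gripper":0.6},
    {"rot":[0,0,0],"offset":[0,-0.5,6.9],"gripper":0.6},
    {"rot":[0,0,0],"offset":[0,-0.5,6.9],"gripper":0.8},
    {"rot":[0,0,0],"offset":[0,-0.5,6.9],"gripper":0.8},
  ],
)

```text
time_s: 12.5
position: [0.6436, 0.1633, 0.1627]
tcp_rot: [[0.973, -0.232, -0.001], [-0.232, -0.973, -0.0], [-0.001, 0.0, -1.0]]
force: [0.1, 0.3, 0.8]
opening: 0.292
```

```bash
python3 -c "
from plan import *
rows(arc((.6589,.2238),(.6433,.1607),[5,11,17,23,29,35,41,47],-13.9))"
```

```text
t 12.5 p [0.6436 0.1633 0.1627] psi -13.4 F [0.1 0.3 0.8] open 0.29 q6 18.0
off [-0.5, 0.2, -0.0] rotz 6
off [-1.2, 0.1, -0.0] rotz 12
off [-1.9, -0.0, -0.0] rotz 18
off [-2.5, -0.3, -0.0] rotz 24
off [-3.1, -0.6, -0.0] rotz 30
off [-3.7, -0.9, -0.0] rotz 36
off [-4.2, -1.4, -0.0] rotz 42
off [-4.7, -1.9, -0.0] rotz 48
```

Call:
arm_command(
  targets=[
    {"rot":[0,0,6],"offset":[-0.5,0.2,0],"gripper":0.8},
    {"rot":[0,0,12],"offset":[-1.2,0.1,0],"gripper":0.8},
    {"rot":[0,0,18],"offset":[-1.9,0,0],"gripper":0.8},
    {"rot":[0,0,24],"offset":[-2.5,-0.3,0],"gripper":0.8},
    {"rot":[0,0,30],"offset":[-3.1,-0.6,0],"gripper":0.8},
    {"rot":[0,0,36],"offset":[-3.7,-0.9,0],"gripper":0.8},
    {"rot":[0,0,42],"offset":[-4.2,-1.4,0],"gripper":0.8},
    {"rot":[0,0,48],"offset":[-4.7,-1.9,0],"gripper":0.8},
  ],
)

```text
time_s: 13.3
position: [0.6064, 0.1889, 0.1656]
tcp_rot: [[0.476, -0.88, 0.009], [-0.88, -0.476, -0.006], [0.01, -0.006, -1.0]]
force: [4.7, -10.4, -2.3]
opening: 0.202
```

Run:
```python
from plan import *
rows(arc((.6589,.2238),(.6433,.1607),[53,59,65,71,77,80,83],-13.9))
from h import *
S=cam("scene")
for k in('red','yel','blu'):
    print(k,[(b,onz(S,b[0],.105).round(4)[:2]) for b in blobs(S,k,(280,195,440,330))])
```

```text
t 13.3 p [0.6064 0.1889 0.1656] psi -61.6 F [  4.7 -10.4  -2.3] open 0.2 q6 69.3
off [-1.2, 0.2, 0.3] rotz 5
off [-1.8, 0.1, 0.3] rotz 11
off [-2.5, -0.1, 0.3] rotz 17
off [-3.1, -0.3, 0.3] rotz 23
off [-3.8, -0.6, 0.3] rotz 29
off [-4.0, -0.8, 0.3] rotz 32
off [-4.3, -1.0, 0.3] rotz 35
red [(([338.1, 228.2], [336, 221, 6, 16, 78]), array([0.5763, 0.1757]))]
yel [(([355.5, 195.2], [349, 195, 12, 2, 16]), array([0.716 , 0.2412]))]
blu [(([343.8, 221.0], [342, 214, 5, 15, 62]), array([0.6075, 0.1857]))]
```

Call:
arm_command(
  targets=[
    {"rot":[0,0,5],"offset":[-1.2,0.2,0.2],"gripper":0.8},
    {"rot":[0,0,11],"offset":[-1.8,0.1,0.2],"gripper":0.8},
    {"rot":[0,0,17],"offset":[-2.5,-0.1,0.2],"gripper":0.8},
    {"rot":[0,0,23],"offset":[-3.1,-0.3,0.2],"gripper":0.8},
    {"rot":[0,0,29],"offset":[-3.8,-0.6,0.2],"gripper":0.8},
    {"rot":[0,0,32],"offset":[-4.0,-0.8,0.2],"gripper":0.8},
    {"rot":[0,0,35],"offset":[-4.3,-1.0,0.2],"gripper":0.8},
  ],
)

```text
time_s: 14.05
position: [0.5955, 0.2319, 0.1653]
tcp_rot: [[-0.112, -0.994, 0.012], [-0.994, 0.112, -0.005], [0.004, -0.013, -1.0]]
force: [4.0, -11.3, 4.7]
opening: 0.202
```

Run:
```python
from plan import *
rows(arc((.6589,.2238),(.6433,.1607),[82,84],-13.9))
from h import *
from model import fk
print({k:v.round(4) for k,v in fk(.6589,.2238,-.1073,1.571,3.14,3.14).items()})
S=cam("scene")
for k in('red','yel','blu'):
    print(k,[(b,onz(S,b[0],.105).round(4)[:2]) for b in blobs(S,k,(280,195,440,330))])
```

```text
t 14.05 p [0.5955 0.2319 0.1653] psi -96.4 F [  4.  -11.3   4.7] open 0.2 q6 108.2
off [0.2, 0.1, 0.2] rotz -1
off [-0.1, 0.1, 0.2] rotz 1
{'h1': array([0.6589, 0.2238]), 'h2': array([0.5267, 0.2481]), 'h3': array([0.6486, 0.2402]), 'k1': array([0.5943, 0.2308]), 'k2': array([0.6312, 0.2471]), 'k3': array([0.5605, 0.2444])}
red [(([312.8, 218.9], [311, 212, 5, 16, 70]), array([0.5633, 0.2434]))]
yel [(([326.7, 201.8], [326, 200, 3, 4, 6]), array([0.6418, 0.2717]))]
blu []
```

Call:
arm_command(
  targets=[
    {"rot":[0,0,0],"offset":[-0.3,0,0],"gripper":0.8},
    {"rot":[0,0,0],"offset":[-0.5,0,0],"gripper":0.8},
    {"rot":[0,0,0],"offset":[-0.6,0,0],"gripper":0.8},
    {"rot":[0,0,0],"offset":[-0.6,0,0],"gripper":0.8},
  ],
)

```text
time_s: 14.5
position: [0.5956, 0.2351, 0.1652]
tcp_rot: [[-0.109, -0.994, 0.01], [-0.994, 0.109, -0.01], [0.009, -0.011, -1.0]]
force: [3.2, -18.0, 6.1]
opening: 0.205
```

Call:
arm_command(
  targets=[
    {"rot":[0,0,0],"offset":[0.6,0,0],"gripper":0.8},
    {"rot":[0,0,0],"offset":[0.6,0,0],"gripper":0.6},
    {"rot":[0,0,0],"offset":[0.6,0,0],"gripper":0.6},
    {"rot":[0,0,0],"offset":[0.6,0,-4],"gripper":0.6},
    {"rot":[0,0,0],"offset":[0.6,0,-7],"gripper":0.6},
    {"rot":[0,0,0],"offset":[0.6,0,-8],"gripper":0.6},
  ],
)

```text
time_s: 15.1
position: [0.5923, 0.2359, 0.2449]
tcp_rot: [[-0.111, -0.994, 0.007], [-0.994, 0.111, 0.002], [-0.003, -0.007, -1.0]]
force: [0.1, -0.0, 0.4]
opening: 0.392
```

Run:
```python
from plan import *
rows([])
from h import *
S=cam("scene");T=cam("top")
for k in('red','yel','blu'):
    print(k,[(b,onz(S,b[0],.105).round(4)[:2]) for b in blobs(S,k,(280,195,440,330))],[(b[0],onz(T,b[0],.105).round(4)[:2]) for b in blobs(T,k,(250,190,440,285))])
print([(b,onz(S,b[0],.1).round(4)) for b in blobs(S,'blk',(272,210,292,250))])
cv2.imwrite("pics/c4.png",cv2.resize(S["frame"][170:300,240:410],None,fx=4,fy=4)[:,:,::-1])
```

```text
t 15.1 p [0.5923 0.2359 0.2449] psi -96.4 F [ 0.1 -0.   0.4] open 0.39 q6 108.0
red [(([312.0, 218.1], [310, 211, 5, 16, 69]), array([0.5645, 0.2471]))] []
yel [(([331.8, 207.3], [330, 200, 4, 15, 49]), array([0.6319, 0.2457]))] []
blu [(([325.9, 214.9], [324, 208, 5, 15, 69]), array([0.5973, 0.2331]))] []
[(([281.1, 230.2], [279, 219, 5, 23, 73]), array([0.485, 0.268, 0.1  ]))]
```

View pics/c4.png

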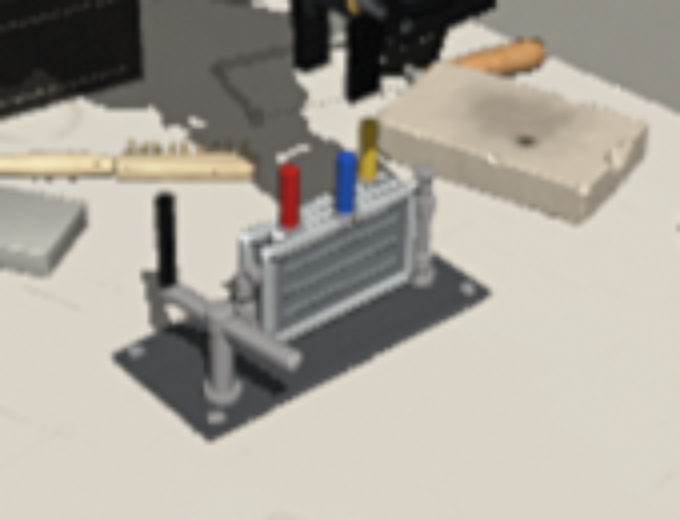

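```bash
python3 -c "
from plan import *
rows([(.4905,.272,.24,0)])"
```

```text
t 15.2 p [0.5914 0.2354 0.2431] psi -96.4 F [-0.5  0.6 -0.9] open 0.4 q6 108.0
off [-2.5, 10.4, 0.3] rotz -96
```

Call:
arm_command(
  targets=[
    {"rot":[0,0,-68],"offset":[-2.5,10.4,0.3],"gripper":0.6},
    {"rot":[0,0,-68],"offset":[-2.5,10.4,0.3],"gripper":0.6},
    {"rot":[0,0,-68],"offset":[-2.5,10.4,0.3],"gripper":0.6},
    {"rot":[0,0,-68],"offset":[-2.5,10.4,0.3],"gripper":0.6},
    {"rot":[0,0,-68],"offset":[-2.5,10.4,0.3],"gripper":0.6},
    {"rot":[0,0,-68],"offset":[-2.5,10.4,0.3],"gripper":0.6},
    {"rot":[0,0,-68],"offset":[-2.5,10.4,0.3],"gripper":0.6},
    {"rot":[0,0,-68],"offset":[-2.5,10.4,0.3],"gripper":0.6},
  ],
)

```text
time_s: 16.0
position: [0.4889, 0.271, 0.2361]
tcp_rot: [[0.882, -0.471, -0.004], [-0.471, -0.882, -0.001], [-0.003, 0.003, -1.0]]
force: [-0.8, 0.5, -0.6]
opening: 0.402
```

```bash
python3 -c "
from plan import *
rows([(.4905,.272,.24,0),(.4905,.272,.163,0)])"
```

```text
t 16.0 p [0.4889 0.271  0.2361] psi -28.1 F [-0.8  0.5 -0.6] open 0.4 q6 45.6
off [0.1, -0.2, -0.4] rotz -28
off [0.1, -0.2, 7.3] rotz -28
```

Call:
arm_command(
  targets=[
    {"rot":[0,0,-28],"offset":[0.1,-0.2,0],"gripper":0.6},
    {"rot":[0,0,-28],"offset":[0.1,-0.2,0],"gripper":0.6},
    {"rot":[0,0,-28],"offset":[0.1,-0.2,0],"gripper":0.6},
    {"rot":[0,0,-28],"offset":[0.1,-0.2,0],"gripper":0.6},
  ],
)

```text
time_s: 16.4
position: [0.4908, 0.2722, 0.2361]
tcp_rot: [[1.0, -0.004, -0.004], [-0.004, -1.0, -0.001], [-0.004, 0.001, -1.0]]
force: [-0.2, 0.6, -0.1]
opening: 0.402
```

Run:
```python
from plan import *
rows([(.4905,.272,.163,0)])
from h import *
c=cam("wrist");cv2.imwrite("pics/w2.png",c["frame"][:,:,::-1])
```

```text
t 16.4 p [0.4908 0.2722 0.2361] psi -0.2 F [-0.2  0.6 -0.1] open 0.4 q6 17.8
off [-0.0, 0.0, 7.3] rotz 0
```

View pics/w2.png

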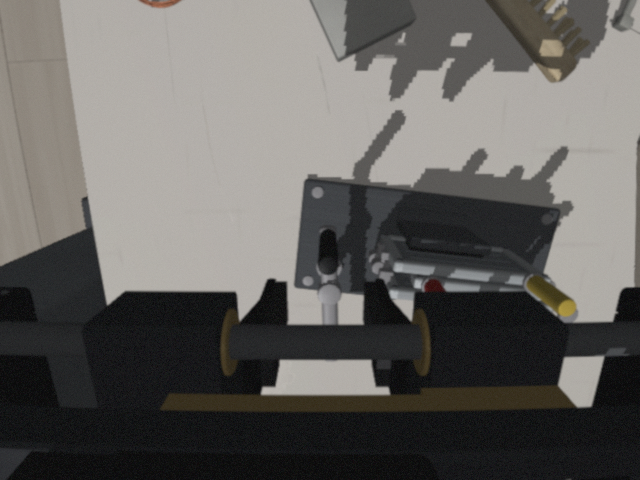

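The black knob (328,250) is centred between the fingers. I'll descend and close round it.

Call:
arm_command(
  targets=[
    {"rot":[0,0,0],"offset":[0,0,4],"gripper":0.6},
    {"rot":[0,0,0],"offset":[0,0,7.3],"gripper":0.6},
    {"rot":[0,0,0],"offset":[0,0,7.3],"gripper":0.8},
    {"rot":[0,0,0],"offset":[0,0,7.3],"gripper":0.8},
    {"rot":[0,0,0],"offset":[0,0,7.3],"gripper":0.8},
  ],
)

```text
time_s: 16.95
position: [0.4928, 0.2726, 0.1661]
tcp_rot: [[1.0, -0.008, 0.002], [-0.008, -1.0, 0.001], [0.002, -0.001, -1.0]]
force: [1.0, -0.5, 0.1]
opening: 0.236
```

```bash
python3 -c "
from plan import *
rows(arc((.4904,.2282),(.4905,.2712),[-7,-14,-21,-28,-35,-42,-49,-56],0))"
```

```text
t 16.95 p [0.4928 0.2726 0.1661] psi -0.5 F [ 1.  -0.5  0.1] open 0.24 q6 18.0
off [-0.7, 0.2, 0.3] rotz -7
off [-1.3, 0.3, 0.3] rotz -14
off [-1.8, 0.4, 0.3] rotz -21
off [-2.2, 0.7, 0.3] rotz -28
off [-2.7, 0.9, 0.3] rotz -35
off [-3.1, 1.3, 0.3] rotz -42
off [-3.5, 1.6, 0.3] rotz -49
off [-3.8, 2.1, 0.3] rotz -56
```

Call:
arm_command(
  targets=[
    {"rot":[0,0,-7],"offset":[-0.7,0.2,0.2],"gripper":0.8},
    {"rot":[0,0,-14],"offset":[-1.3,0.3,0.2],"gripper":0.8},
    {"rot":[0,0,-21],"offset":[-1.8,0.4,0.2],"gripper":0.8},
    {"rot":[0,0,-28],"offset":[-2.2,0.7,0.2],"gripper":0.8},
    {"rot":[0,0,-35],"offset":[-2.7,0.9,0.2],"gripper":0.8},
    {"rot":[0,0,-42],"offset":[-3.1,1.3,0.2],"gripper":0.8},
    {"rot":[0,0,-49],"offset":[-3.5,1.6,0.2],"gripper":0.8},
    {"rot":[0,0,-56],"offset":[-3.8,2.1,0.2],"gripper":0.8},
  ],
)

```text
time_s: 17.75
position: [0.4553, 0.2523, 0.1653]
tcp_rot: [[0.562, 0.827, 0.006], [0.827, -0.562, 0.002], [0.005, 0.003, -1.0]]
force: [0.5, 1.9, -0.4]
opening: 0.2
```

```bash
python3 -c "
from plan import *
rows(arc((.4904,.2282),(.4905,.2712),[-63,-70,-77,-84,-88],0))"
```

```text
t 17.75 p [0.4553 0.2523 0.1653] psi 55.8 F [ 0.5  1.9 -0.4] open 0.2 q6 -39.2
off [-0.6, -0.0, 0.2] rotz -7
off [-1.1, 0.1, 0.2] rotz -14
off [-1.6, 0.2, 0.2] rotz -21
off [-2.0, 0.5, 0.2] rotz -28
off [-2.3, 0.6, 0.2] rotz -32
```

Call:
arm_command(
  targets=[
    {"rot":[0,0,-7],"offset":[-0.6,0,0.2],"gripper":0.8},
    {"rot":[0,0,-14],"offset":[-1.1,0.1,0.2],"gripper":0.8},
    {"rot":[0,0,-21],"offset":[-1.6,0.2,0.2],"gripper":0.8},
    {"rot":[0,0,-28],"offset":[-2.1,0.5,0.2],"gripper":0.8},
    {"rot":[0,0,-30],"offset":[-2.5,0.7,0.2],"gripper":0.8},
    {"rot":[0,0,-30],"offset":[-2.7,0.8,0.2],"gripper":0.8},
    {"rot":[0,0,-30],"offset":[-2.7,0.8,0.2],"gripper":0.8},
  ],
)

```text
time_s: 18.45
position: [0.448, 0.2312, 0.1634]
tcp_rot: [[0.085, 0.996, 0.01], [0.996, -0.085, 0.014], [0.015, 0.009, -1.0]]
force: [-0.6, 27.6, -5.8]
opening: 0.204
```

Run:
```python
from plan import *
rows([])
from h import *
S=cam("scene")
for k in('red','yel','blu'):
    print(k,[(b,onz(S,b[0],.105).round(4)[:2]) for b in blobs(S,k,(280,195,440,330))])
cv2.imwrite("pics/c5.png",cv2.resize(S["frame"][170:300,240:410],None,fx=4,fy=4)[:,:,::-1])
```

```text
t 18.45 p [0.448  0.2312 0.1634] psi 85.1 F [-0.6 27.6 -5.8] open 0.2 q6 -71.6
red []
yel [(([331.6, 207.0], [330, 200, 5, 15, 56]), array([0.6326, 0.2469]))]
blu [(([326.2, 215.1], [324, 208, 5, 15, 59]), array([0.5971, 0.232 ]))]
```

View pics/c5.png

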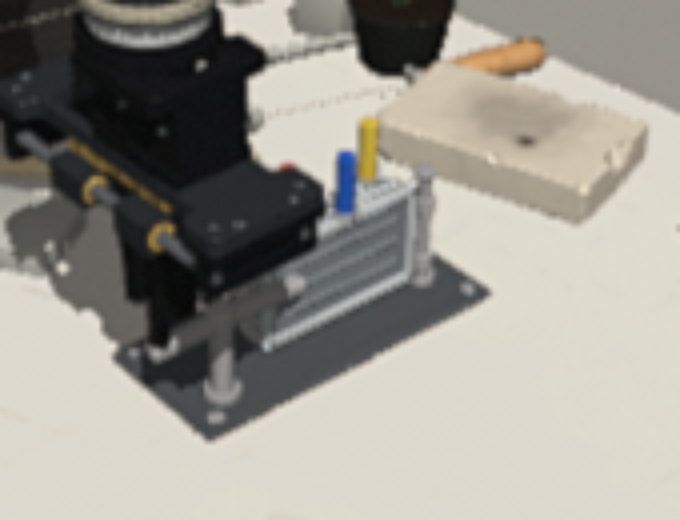

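Force 28 N: the latch is at its stop and its finger lies along the leaf. Now I'll release and lift.

Call:
arm_command(
  targets=[
    {"rot":[0,0,0],"offset":[0.6,0,0],"gripper":0.75},
    {"rot":[0,0,0],"offset":[0.6,0,0],"gripper":0.5},
    {"rot":[0,0,0],"offset":[0.6,0,0],"gripper":0.5},
    {"rot":[0,0,0],"offset":[0.6,0,-4],"gripper":0.5},
    {"rot":[0,0,0],"offset":[0.6,0,-9],"gripper":0.5},
    {"rot":[0,0,0],"offset":[0.6,0,-13],"gripper":0.5},
    {"rot":[0,0,0],"offset":[0.6,0,-13],"gripper":0.5},
  ],
)

```text
time_s: 19.2
position: [0.4487, 0.2308, 0.2971]
tcp_rot: [[0.078, 0.997, 0.013], [0.997, -0.079, 0.003], [0.004, 0.013, -1.0]]
force: [-0.2, 0.9, 0.2]
opening: 0.496
```

Run:
```python
from plan import *
rows([])
from h import *
S=cam("scene")
for k in('red','yel','blu'):
    print(k,[(b,onz(S,b[0],.105).round(4)[:2]) for b in blobs(S,k,(280,195,440,330))])
print([(b,onz(S,b[0],.094).round(4)) for b in blobs(S,'blk',(262,220,300,275))])
cv2.imwrite("pics/c6.png",cv2.resize(S["frame"][170:300,240:410],None,fx=4,fy=4)[:,:,::-1])
```

```text
t 19.2 p [0.4487 0.2308 0.2971] psi 85.5 F [-0.2  0.9  0.2] open 0.5 q6 -71.0
red [(([311.9, 219.1], [310, 211, 4, 16, 48]), array([0.5613, 0.2443]))]
yel [(([331.7, 207.0], [330, 200, 5, 15, 55]), array([0.6327, 0.2467]))]
blu [(([326.2, 215.2], [324, 208, 5, 15, 60]), array([0.5968, 0.2317]))]
[(([278.8, 244.2], [277, 233, 5, 24, 89]), array([0.4506, 0.2386, 0.094 ])), (([282.7, 260.7], [275, 256, 17, 10, 70]), array([0.4168, 0.1899, 0.094 ]))]
```

View pics/c6.png

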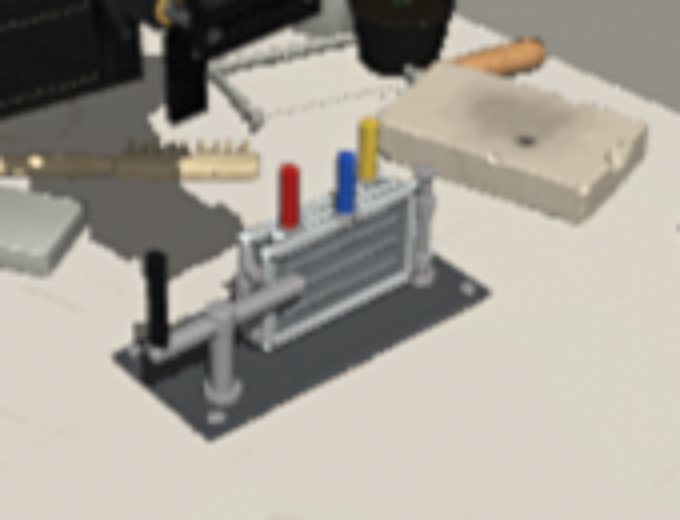

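```bash
python3 -c "
from rig import ticket
print(ticket.hand_in())"
```

```text
the job is handed in; nothing more can be done
None
```

I packed away the screen in the required order and handed the job in at about 19 s. I folded the red leaf, then the yellow leaf, swung the pack home by the blue knob, turned the latch closed, let go and lifted clear. The hand-in gives no verdict.

**Pack:** In the last picture the three leaves are folded together and the pack stands along the foot. The red, yellow and blue knobs are within about 3 mm of where my model puts them for a fully folded screen at home.

**Latch:** It reached a hard stop, with 28 N on the tool. In the picture its bar looks parallel to leaf 1.

**One check disagreed:** From the single scene view, the black knob came out about 9° short of closed, or 1.42 rad against the 1.4 rad limit. From the gripper's position at the stop it came out about 1–2° short. I trusted the stop, the parallel bar and the gripper position, because that camera's blob measurement is a few millimetres off.

**Other things on the bench:** I never went near the pliers, brush, block or coil, and saw no sign that any had moved. I did not measure their positions again at the end.

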